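# Ready the torque-driver check: zero the gauge, draw the yellow driver and cradle it

## Robot

A 6-joint arm with a two-finger parallel gripper is mounted at the origin on the work surface. World frame = base frame: x ahead of the robot, y to its left, z up, the work surface at z = 0. Lengths are in mm, angles in rad, forces in N, time in s.
With the tool pointing down it reaches from about 350 to 950 mm from the base axis. Payload 17.4 kg.
Tool frame: the origin (TCP) lies between the finger pads; the fingertips stand 22 mm ahead of it and the grasp point (between the pads) lies 3 mm ahead of it; y points along the fingers, z is the direction in which the jaws open and shut, and the axes are right-handed (so a half turn about y gives the same grasp; the last joint's range is limited). The gripper opens to 93 mm and grips with 3 to 60 N. Pads are 15 mm wide; open, the fingers measure 128 mm over their backs; the gripper's body (75 mm by 188 mm) begins 65 mm behind the grasp point.
Start: joints at [1.09, 0.116, 1.442, -0, 1.584, -0.038], TCP at [289.226, 609.902, 240.646] pointing down, gripper open.
Joint ranges: [-2.83, 2.83], [-0.83, 2.19], [0.07, 2.5], [-1.14, 4.28], [0.01, 3], [-2.97, 2.97]. Speed limits (rad/s): [1.89, 1.89, 2.22, 3.14, 3.14, 3.14].

## Interface

Orientations are given as a unit quaternion [x, y, z, w].
In Python, from bench import status, imaging, ticket, find_in, outline_of, tip_of gives the robot as it stands.
- The arm moves only by the shell command python3 -m pendant 'ROWS' [OPENING]. ROWS is JSON, a list of rows, each a list of 6 numbers: the shift along the tool's x, y, z in cm, then the turn, a rotation vector about the tool's x, y, z in degrees. In form: [[dx, dy, dz, rx, ry, rz], ...]. A call has 1 to 20 rows; each row is the pose to reach, as a shift and turn from the pose commanded when the call began, along the tool's axes at that moment; what a row does not reach only later rows make up. A row lasts 1/12 s, in which the tool goes at most 41.7 mm and 7.16 degrees, less where a joint would pass 70% of its speed; a pose out of reach is approached as far as the arm can. A call with a gripper value outside its range is refused whole. OPENING is the finger opening in cm, from 0 to 9.3, set as the call begins (- or left out, the last holds). The fingers move at their own pace and stop on an object; the grip force is fixed at half the most. Time passes only in rows, so rows that repeat a pose let the fingers close. It gives the time, the measured TCP pose, the force and the opening at its end, in the units of the state.
- status.read_state(): the state, without advancing time (a new reading comes with each control period).
- imaging.camera(name): name is "side" or "top" or "wrist"; returns a dict with "frame" (480x640x3 uint8, blue, green, red), "depth" (480x640 float32, mm along the optical axis (not along the pixel's ray), 0 where there is no reading), "fx", "fy", "cx", "cy" (pixels), "k1" (the pictures are not rectified: a ray, as slopes to the right and down, at radius r is drawn at 1 + k1 r^2 times it, then the intrinsics apply), "cam_to_world" (4x4, takes a point from camera to world coordinates); the wrist camera has in their place "T_tool_cam" (4x4, takes a point from camera to tool coordinates, whose origin is the TCP and whose axes are the tool frame's). Camera axes: x right, y down, z forward; pixel columns grow to the right and rows downward; lengths in mm; the calibration is good to about 2 mm. A picture is of the moment at which its call begins: read the wrist's pose just before it.
- ticket.sign_off(): hands the job in, once; it reports no verdict.
Trained networks look in a picture, given as the dict that the camera call returned (one of the last four; its "shot" number tells which), for a name from the list of things; names that differ only in an ending like _2 or _b are one class to them, and where a whole thing is asked for, a point or a joint stands for the part that bears it (a point fixed in the world has none). Each returns a list of dicts, best first, with "p" (0 to 1); they miss things now and then, are a little off and sometimes report something else, mostly with a low value. They report only what shows in the picture. A call takes as long as a camera call. They do not tell look-alikes from the thing itself.
- find_in(query, picture): "position" ([x, y, z] in mm, in world coordinates, good to about 4 mm: the middle of the surface that is visible of it).
- outline_of(query, picture): "region" (480x640 bool, what is visible of it).
- tip_of(query, picture): "position" ([x, y, z] in mm, in world coordinates, good to about 4 mm: a listed point, or the origin of a listed thing).
The state is a dict: "time": time; "joint_positions": joint angles; "qd": joint speeds; "tau": joint torques, N m; "ee_pos": TCP position; "tool_rot": TCP orientation; "contact_force": force on the tool from outside, world axes, zero at the start; "ft_torque": the same for the moment, N m; "finger_gap": finger opening in mm.
Only numpy, scipy, OpenCV 4.12 (cv2) and the standard library are available. Lean on these libraries where they do the work, as an engineer would, in place of code of your own. Each camera call takes 0.05 s, during which the arm holds its last target.

## Task

Get the bench ready to check the yellow torque driver: turn the knob on the torque gauge until its red pointer stands at the green zero mark, and lay the yellow driver in the sloping rest. Draw it straight up out of the blue tool block and set it down gently, letting go only once it touches the rest and never pressing it in hard: shaft in the low narrow notch, handle in the high wide notch, the cap end just past that notch. Do not drag or tip the block, and leave the other two drivers, the circuit board, the pliers and the bottle where they are.

Things in the scene. Friction and masses are not known exactly. Their poses are not given: they have to be found in the camera images.
- driver: yellow driver, blue collar and ribs, 0.14 kg. Origin on its axis at the shoulder (underside of the collar), z towards the cap. Shaft 9 mm thick, 80 mm long below the origin; collar 32 mm wide, 8 mm high; round handle 28 mm thick up to the cap, 95 mm above the origin. Starts upright, shoulder on the block's top, shaft in a hole. Centre of mass in the handle, about 33 mm above the origin
- driver_tip (a point): centre of the driver's shaft end, 80 mm below its origin
- driver_cap (a point): centre of the driver's black cap end, 95 mm above its origin
- caddy: blue tool block, loose, 0.95 kg, 80 x 240 x 95 mm (x, y, z), origin at the centre of its underside. 13 mm square holes straight down at y = -75, 0, +75 mm, each with an upright driver of the same shape (yellow, red, white, in any order), handles standing 95 mm above its top. The gap between handles is 47 mm: across the row, open the fingers only about 46 mm
- spare_red: red driver of the same shape in the block, to be left there; origin at its shoulder
- spare_grey: white driver with grey collar of the same shape in the block, to be left there; origin at its shoulder
- rest: fixed rest: base plate 190 x 80 x 12 mm, two black 90-degree V notches, 10 mm long, on posts. Origin under its centre, x level, towards the high handle end. The driver's axis then runs from point rest_tip to rest_cap, 25 degrees to level; notches 35 mm (shaft) and 162 mm (handle) along it from the shaft end. Friction holds the driver. Handle prongs reach axis height, 20 mm to each side
- rest_tip (a point): where the centre of the shaft end belongs when the driver lies properly in the rest (45 mm above the table)
- rest_cap (a point): where the centre of the cap end belongs when the driver lies properly in the rest (119 mm above the table)
- gauge: fixed torque gauge, grey case 110 x 110 x 50 mm with a white dial on top; origin at the centre of its underside. The green zero mark lies at the dial's rim in the direction of its own -x; black graduations every 0.2 rad
- bezel (a joint): knob angle in rad, positive anticlockwise from above; 0 when the red pointer, which lies along the knob's bar, stands at the green mark. Starts between 1.7 and 2.7, stops at +-2.9. Friction of 0.06 N m; it stays where it is left
- bezel_grip (a point): on the knob's upright axis, 82 mm above the table, where to grip it: the black bar is 52 mm long, 14 mm wide, from 59 to 86 mm above the table, on a black disc 60 mm wide. At joint angle 0 the bar lies along the gauge's x; it turns with the joint
- pcb: blue circuit board 60 x 90 mm, up to 16 mm high, lying on a cork mat; bystander, origin at the centre of its underside
- pliers: orange-handled pliers about 160 mm long, 12 mm high, lying on the table; bystander, origin near the pivot
- flux: white bottle with a red cap, 44 mm diameter, 100 mm high; bystander, origin at the centre of its underside
Not all that is in view belongs to the job. What is shaped like the driver but orange is not meant.

How it is judged (in metres and radians):
On the way:
1. the yellow driver, still held, is set down in place: it touches the rest, shaft end and cap end within 20 mm of where they belong, nearly still (contact force between driver and rest above 0.2 N and contact force between the fingers and driver above 1 N and distance between driver_tip and rest_tip below 0.02 m and distance between driver_cap and rest_cap below 0.02 m and linear speed of driver below 0.05 m/s), for 0.1 s.
At the end, for the whole second after the job is handed in: The knob's pointer is within 0.1 rad of the zero mark; the yellow driver lies still in the rest, its shaft end and its cap end each within 20 mm of where they belong and not more than 8 mm higher; the block stands flat with the other two drivers upright in it (value of joint bezel between -0.1 and 0.1 rad and distance between driver_tip and rest_tip below 0.02 m and distance between driver_cap and rest_cap below 0.02 m and z of driver_cap in the frame of rest_cap below 0.008 m and z of driver_tip in the frame of rest_tip below 0.008 m and linear speed of driver below 0.02 m/s and angular speed of driver below 0.2 rad/s and angle between caddy's own z axis and vertical below 0.05 rad and angle between each of spare_red, spare_grey's own z axis and vertical below 0.15 rad); the robot touches nothing.
It fails at once if the blue tool block is shifted more than 20 mm or tipped more than 0.12 rad (distance of caddy from where it was at the start of the episode above 0.02 m or angle between caddy's own z axis and vertical above 0.12 rad).
It fails at once if the red or the white driver is moved more than 25 mm (distance of any of spare_red, spare_grey from where it was at the start of the episode above 0.025 m).
It fails at once if the circuit board, the pliers or the bottle is moved more than 30 mm (distance of any of pcb, pliers, flux from where it was at the start of the episode above 0.03 m).
It fails at once if the driver is pressed on the rest with more than 30 N (contact force between driver and rest above 30 N).
It also fails if it takes over 72 s, if anything falls off the work surface, if the arm or the gripper's body presses on something with over 40 N, if the wrist force passes 120 N, or if a joint passes its speed limit or range.

## Working session

There is one attempt and no reset: what is moved stays moved. The work goes in short steps, Python scripts to look and compute and a shell command to move; the robot and the scene stay as the last step left them, time stands still between calls to the robot, and variables do not carry over. Pictures are saved under pics/ and viewed, and the job is handed in when it is done.

```bash
ls; mkdir -p pics; python3 - <<'E'
from bench import status, imaging, ticket, find_in, outline_of, tip_of
import cv2,pickle
s=status.read_state();print(s)
P={}
for n in("top","side","wrist"):
    c=imaging.camera(n);P[n]=c;cv2.imwrite(f"pics/{n}0.png",c["frame"])
    if n!="wrist":
        for q in ["driver","spare_red","spare_grey","caddy","rest","gauge","flux","pliers","pcb"]:
            for f in(find_in,tip_of):
                print(n,q,f.__name__,[([round(float(v)) for v in d["position"]],round(d["p"],2)) for d in f(q,c)[:3]])
        for q in ["driver_tip","driver_cap","rest_tip","rest_cap","bezel_grip"]:
            print(n,q,[([round(float(v)) for v in d["position"]],round(d["p"],2)) for d in tip_of(q,c)[:3]])
pickle.dump(P,open("p0.pkl","wb"))
print(status.read_state()["time"]); print({k:v for k,v in P["wrist"].items() if k not in("frame","depth")})
E
```

```text
pics
{'time': 0.0, 'joint_positions': array([ 1.09018496e+00,  1.16484366e-01,  1.44226597e+00,  2.39855047e-05,
        1.58402110e+00, -3.77802696e-02]), 'qd': array([-9.79955539e-04, -3.03954141e-04, -1.87247757e-03, -1.32605731e-03,
        1.57220322e-04,  8.80032341e-05]), 'tau': array([ 2.58794234e-04, -7.21264100e+01, -6.22617459e+01,  7.79419066e-02,
        2.36682000e-02, -2.14078527e-04]), 'ee_pos': array([289.14090713, 609.73077521, 239.90582597]), 'tool_rot': array([ 0.69024515, -0.15540319,  0.15517316, -0.68944381]), 'contact_force': array([-0.35160647, -0.04622602,  0.70766874]), 'ft_torque': array([ 0.00716299,  0.0122631 , -0.04124644]), 'finger_gap': 93.23648591822575}
top driver call [([580, -167, 165], 0.76), ([613, -61, 187], 0.68)]
top driver call [([623, -60, 96], 0.68), ([584, -172, 80], 0.57), ([375, -341, 122], 0.3)]
top spare_red call [([603, 324, 10], 0.56), ([596, 7, 191], 0.47)]
top spare_red call [([603, 6, 97], 0.76), ([440, 310, 81], 0.46)]
top spare_grey call [([576, 78, 190], 0.62)]
top spare_grey call [([586, 82, 97], 0.71)]
top caddy call [([590
[... 1808 characters left out ...]
.84)]
side driver_cap [([589, -164, 177], 0.96)]
side rest_tip [([498, -244, 46], 0.75), ([431, -300, -1], 0.31)]
side rest_cap [([369, -340, 116], 0.59)]
side bezel_grip [([441, 309, 81], 0.88)]
2.45
{'fx': 385.63889674084277, 'fy': 385.63889674084277, 'cx': 329.2316937644904, 'cy': 233.43177293163103, 'k1': -0.021602670606102558, 'T_tool_cam': array([[ 2.79466699e-04,  9.53890750e-01,  3.00153891e-01,
        -8.45008825e+01],
       [ 1.01852159e-03, -3.00154018e-01,  9.53890207e-01,
        -1.44519183e+02],
       [ 9.99999442e-01,  3.91326698e-05, -1.05544137e-03,
        -1.05257453e+00],
       [ 0.00000000e+00,  0.00000000e+00,  0.00000000e+00,
         1.00000000e+00]]), 'shot': 3}
```

View images.

View pics/top0.png

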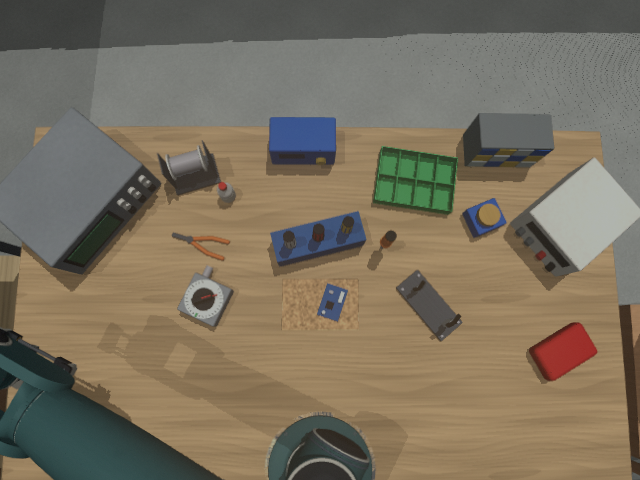

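View pics/side0.png

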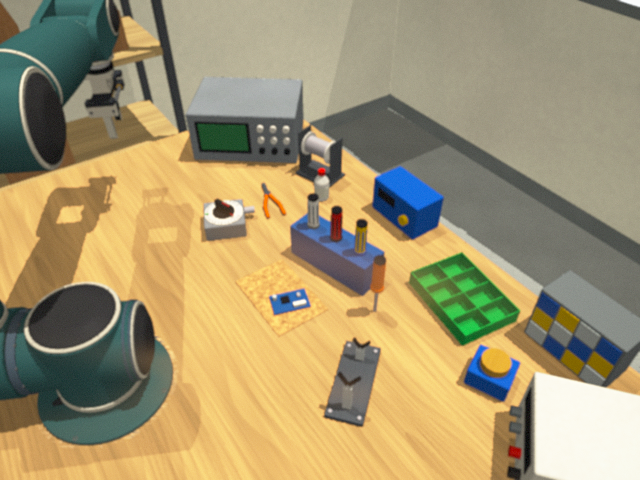

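View pics/wrist0.png

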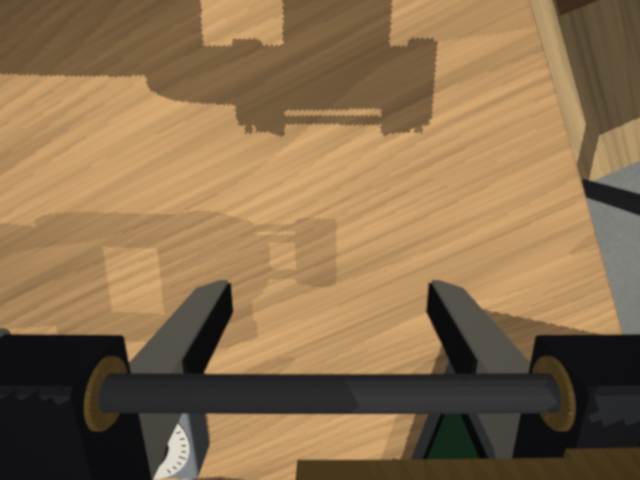

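```bash
python3 - <<'E'
import pickle,cv2,numpy as np
P=pickle.load(open("p0.pkl","rb"))
t=P["top"]["frame"][260:335,170:245];s=P["side"]["frame"][185:250,190:265]
a=cv2.resize(t,(400,400),interpolation=cv2.INTER_CUBIC);b=cv2.resize(s,(400,347),interpolation=cv2.INTER_CUBIC)
b=cv2.copyMakeBorder(b,0,53,0,0,cv2.BORDER_CONSTANT)
cv2.imwrite("pics/g0.png",np.hstack([a,b]))
E
```

```text
(no output)
```

View pics/g0.png

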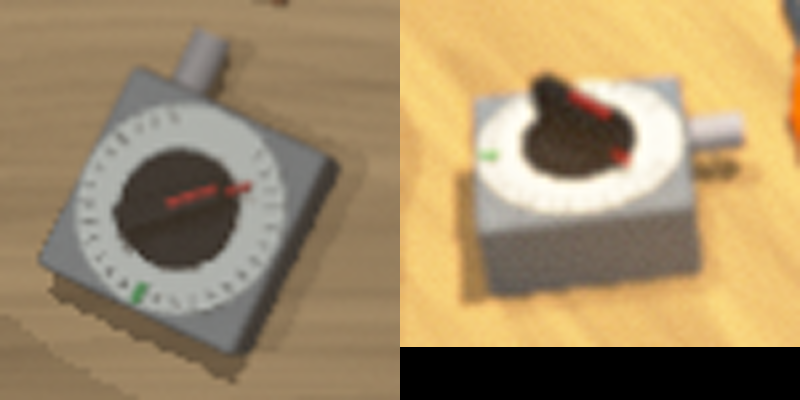

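```bash
cat > h.py <<'E'
import numpy as np,cv2
from scipy.spatial.transform import Rotation as R
from bench import status, imaging, ticket, find_in, outline_of, tip_of
def pose():
    s=status.read_state();return np.array(s["ee_pos"]),R.from_quat(s["tool_rot"]),s
def rows(p,Rg):
    """target TCP pos mm, rotation -> cm shift, deg rotvec in current tool frame"""
    p0,R0,s=pose()
    return np.round(R0.inv().apply(np.array(p)-p0)/10,2),np.round((R0.inv()*Rg).as_rotvec(degrees=True),2)
def rot(t,z):
    t=np.array(t,float);t/=np.linalg.norm(t);z=np.array(z,float);z-=t*(z@t);z/=np.linalg.norm(z)
    return R.from_matrix(np.column_stack([np.cross(t,z),t,z]))
def unproj(c,uv,z=None,T=None,plane=None):
    """pixel -> world; plane = world z height"""
    T=c["cam_to_world"] if T is None else T
    d=(np.array(uv,float)-[c["cx"],c["cy"]])/[c["fx"],c["fy"]]
    s=d.copy()
    for _ in range(20): s=d/(1+c["k1"]*(s@s))
    ray=T[:3,:3]@np.array([s[0],s[1],1.]);o=T[:3,3]
    k=(plane-o[2])/ray[2] if plane is not None else z
    return o+k*ray
def wristT(c,p,Rg):
    T=np.eye(4);T[:3,:3]=Rg.as_matrix();T[:3,3]=p;return T@c["T_tool_cam"]
def ang(v): return np.degrees(np.arctan2(v[1],v[0]))
E
python3 - <<'E'
from h import *
import pickle
P=pickle.load(open("p0.pkl","rb"));c=P["top"]
f=lambda u,v:(170+(u+.5)/400*75-.5,260+(v+.5)/400*75-.5)
g=unproj(c,f(139,293),plane=52);r=unproj(c,f(238,189),plane=52);ce=unproj(c,f(180,207),plane=52)
print(g,r,ce)
ax=np.array([441,309])
print(ang(g-[*ax,0]),ang(r-[*ax,0]))
p,Rg,s=pose();print(Rg.as_matrix().round(3))
pick=np.array
# knob grip: bar dir
br=np.radians(ang(r-[*ax,0]))
for sg in(1,-1):
    z=np.array([-np.sin(br),np.cos(br),0])*sg
    print(sg,rows([441,309,180],rot([0,0,-1],z)))
E
```

```text
[397.95813883 325.50786731  52.        ] [449.34501578 278.43361798  52.        ] [440.31440495 306.89387178  52.        ]
159.01665684390386 -74.72965156615886
[[ 0.904  0.     0.428]
 [-0.428  0.     0.904]
 [ 0.    -1.     0.   ]]
1 (array([ 26.61,   6.07, -20.69]), array([-0.  , 49.36,  0.  ]))
-1 (array([ 26.61,   6.07, -20.69]), array([   0.  , -130.64,    0.  ]))
```

```bash
python3 -m pendant '[[26.6,6,-20.7,0,49.4,0],[26.6,6,-20.7,0,49.4,0],[26.6,6,-20.7,0,49.4,0],[26.6,6,-20.7,0,49.4,0],[26.6,6,-20.7,0,49.4,0],[26.6,6,-20.7,0,49.4,0],[26.6,6,-20.7,0,49.4,0],[26.6,6,-20.7,0,49.4,0],[26.6,6,-20.7,0,49.4,0],[26.6,6,-20.7,0,49.4,0],[26.6,6,-20.7,0,49.4,0],[26.6,6,-20.7,0,49.4,0],[26.6,6,-20.7,0,49.4,0]]' 6
python3 - <<'E'
from h import *
import pickle
p,Rg,s=pose();c=imaging.camera("wrist");cv2.imwrite("pics/w1.png",c["frame"])
print(p,s["joint_positions"]);pickle.dump((p,Rg.as_quat(),c),open("w1.pkl","wb"))
print([(d["position"],d["p"]) for d in tip_of("bezel_grip",c)[:2]])
E
```

```text
time: 3.53
ee_pos: [440.4, 310.1, 180.9]
tool_rot: [-0.562, 0.429, -0.429, 0.562]
contact_force: [0.2, 0.3, 0.0]
finger_gap: 59.8
[440.42799875 310.11907982 180.93117943] [ 5.66021547e-01 -1.61698605e-01  1.81135816e+00  2.19315812e-04
  1.49157772e+00  2.98542525e-01]
[([437.8, 309.2, 81.2], 0.66)]
```

View pics/w1.png

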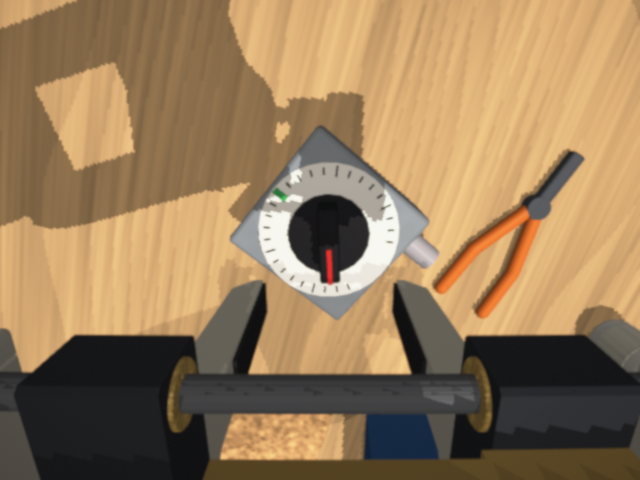

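```bash
python3 - <<'E'
from h import *
import pickle
p,q,c=pickle.load(open("w1.pkl","rb"));T=wristT(c,p,R.from_quat(q));f=c["frame"].astype(int)
b,g,r=f[...,0],f[...,1],f[...,2]
def pts(m,pl):
    v,u=np.nonzero(m);return np.array([unproj(c,(a,d),plane=pl,T=T) for a,d in zip(u,v)])
W=np.zeros(b.shape,bool);W[120:320,230:430]=1
G=pts(W&(g>r+40)&(g>b+30),50);print("green",len(G),G.mean(0))
Rd=pts(W&(r>150)&(g<80)&(b<80),86);print("red",len(Rd),Rd.mean(0),Rd.min(0),Rd.max(0))
D=f.max(2); K=(W&(D<60)).astype(np.uint8)
n,l,st,ce=cv2.connectedComponentsWithStats(K);i=l[215,315];print(st[i])
ct,_=cv2.findContours((l==i).astype(np.uint8),0,2);ct=max(ct,key=cv2.contourArea)
e=cv2.fitEllipse(ct);print(e,"disc centre",unproj(c,e[0],plane=59,T=T))
v,u=np.nonzero(W&(r>150)&(g<80)&(b<80));print(u.min(),u.max(),v.min(),v.max())
vx,vy,x0,y0=cv2.fitLine(np.column_stack([u,v]).astype(np.float32),2,0,.01,.01).ravel()
A=unproj(c,(x0-20*vx,y0-20*vy),plane=82,T=T);B=unproj(c,(x0+20*vx,y0+20*vy),plane=82,T=T)
print("bar ang",ang(B-A),x0,y0,vx,vy)
for C in([440,308],unproj(c,e[0],plane=59,T=T)[:2]):
    print("green ang",ang(G.mean(0)[:2]-C),"red",ang(Rd.mean(0)[:2]-C))
# dial white
M=(W&(f.min(2)>110)&(f.max(2)-f.min(2)<35)).astype(np.uint8)
cv2.imwrite("pics/m1.png",np.hstack([M[100:330,220:440]*255,K[100:330,220:440]*255]))
print("yaw z",ang(R.from_quat(q).as_matrix()[:,2]))
E
```

```text
green 83 [397.81521677 325.77931545  50.        ]
red 168 [443.03643362 295.64588771  86.        ] [438.36570527 283.50614965  86.        ] [448.14258379 306.65378824  86.        ]
[ 289  195   79   87 4611]
((328.19757080078125, 233.58338928222656), (76.18887329101562, 79.19051361083984), 174.68792724609375) disc centre [438.74886158 309.05442338  59.        ]
326 332 250 283
bar ang -72.82190511548934 328.97025 265.70834 0.03536734 0.9993744
green ang 157.14638841242228 red -76.19137235756149
green ang 157.77578906046367 red -72.26757546024925
yaw z 15.32442437978842
```

View pics/m1.png

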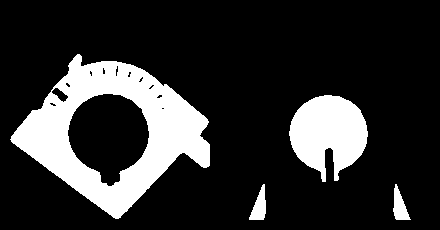

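```bash
python3 -m pendant '[[0.06,4,-0.15,0,-1.7,0],[0.06,7,-0.15,0,-1.7,0],[0.06,9,-0.15,0,-1.7,0],[0.06,9.6,-0.15,0,-1.7,0],[0.06,9.6,-0.15,0,-1.7,0]]' 6 && python3 -m pendant '[[0,0,0,0,0,0],[0,0,0,0,0,0],[0,0,0,0,0,0],[0,0,0,0,0,0],[0,0,0,0,0,0],[0,0,0,0,0,0],[0,0,0,0,0,0]]' 1
```

```text
time: 4.05
ee_pos: [438.8, 308.1, 83.6]
tool_rot: [0.569, -0.421, 0.42, -0.568]
contact_force: [0.2, 0.9, 0.6]
finger_gap: 60.0
time: 4.63
ee_pos: [439.7, 307.9, 84.9]
tool_rot: [-0.568, 0.421, -0.421, 0.568]
contact_force: [0.0, 0.2, -0.0]
finger_gap: 17.7
```

```bash
python3 -m pendant '[[0,0,0,0,0,0],[0,0,0,0,0,0],[0,0,0,0,7,0],[0,0,0,0,14,0],[0,0,0,0,21,0],[0,0,0,0,28,0],[0,0,0,0,35,0],[0,0,0,0,42,0],[0,0,0,0,49,0],[0,0,0,0,56,0],[0,0,0,0,63,0],[0,0,0,0,70,0],[0,0,0,0,77,0],[0,0,0,0,84,0],[0,0,0,0,91,0],[0,0,0,0,98,0],[0,0,0,0,105,0],[0,0,0,0,112,0],[0,0,0,0,119,0],[0,0,0,0,119,0]]' 1
python3 - <<'E'
from h import *
p,Rg,s=pose();print(s["joint_positions"],ang(Rg.as_matrix()[:,2]),s["contact_force"],s["ft_torque"])
c=imaging.camera("wrist");cv2.imwrite("pics/w2.png",c["frame"])
E
```

```text
time: 6.3
ee_pos: [439.4, 308.9, 84.9]
tool_rot: [0.077, 0.704, -0.702, -0.077]
contact_force: [-1.5, 8.4, -0.1]
finger_gap: 14.1
[ 5.64181623e-01 -9.95743992e-02  1.91601852e+00  2.10737385e-03
  1.32401077e+00  2.35362009e+00] -102.55674236716908 [-1.52447836  8.38143748 -0.14107656] [ 1.71474114  0.52516783 -0.04972661]
```

View pics/w2.png

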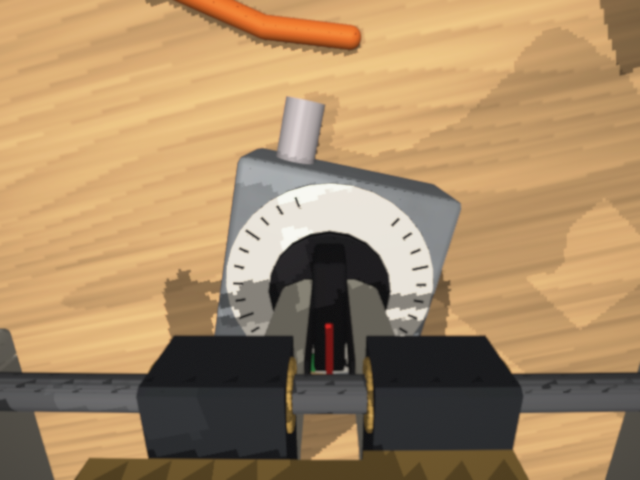

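```bash
python3 -m pendant '[[0,0,0,0,5,0],[0,0,0,0,10,0],[0,0,0,0,10,0],[0,0,0,0,10,0]]' 1
python3 -m pendant '[[0,0,0,0,0,0],[0,0,0,0,0,0],[0,0,0,0,0,0],[0,-3,0,0,0,0],[0,-7,0,0,0,0],[0,-10,0,0,0,0],[0,-10,0,0,0,0]]' 6
python3 - <<'E'
from h import *
import pickle
p,Rg,s=pose();print(s["joint_positions"],ang(Rg.as_matrix()[:,2]),s["contact_force"],s["ft_torque"])
c=imaging.camera("wrist");cv2.imwrite("pics/w3.png",c["frame"])
t=imaging.camera("top");cv2.imwrite("pics/t3.png",cv2.resize(t["frame"][260:335,170:245],(600,600),interpolation=2))
pickle.dump((p,Rg.as_quat(),c),open("w3.pkl","wb"))
E
```

```text
time: 6.68
ee_pos: [439.4, 309.0, 84.9]
tool_rot: [0.135, 0.695, -0.693, -0.136]
contact_force: [-1.3, 10.0, -0.8]
finger_gap: 13.7
time: 7.27
ee_pos: [441.2, 308.7, 191.3]
tool_rot: [0.138, 0.696, -0.692, -0.133]
contact_force: [0.4, 0.8, -0.5]
finger_gap: 55.9
[ 5.63331725e-01 -1.71741370e-01  1.80324165e+00 -2.33107093e-04
  1.50214735e+00  2.51949684e+00] -112.07826898443 [ 0.36782496  0.79960471 -0.53672574] [ 0.05938123  0.17179507 -0.06416954]
```

View pics/w3.png

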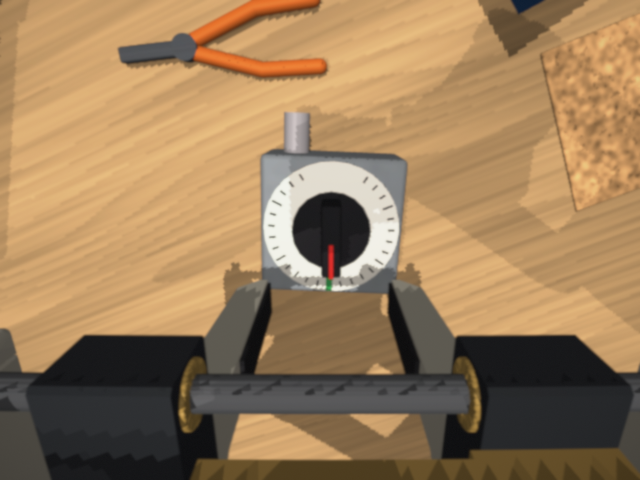

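View pics/t3.png

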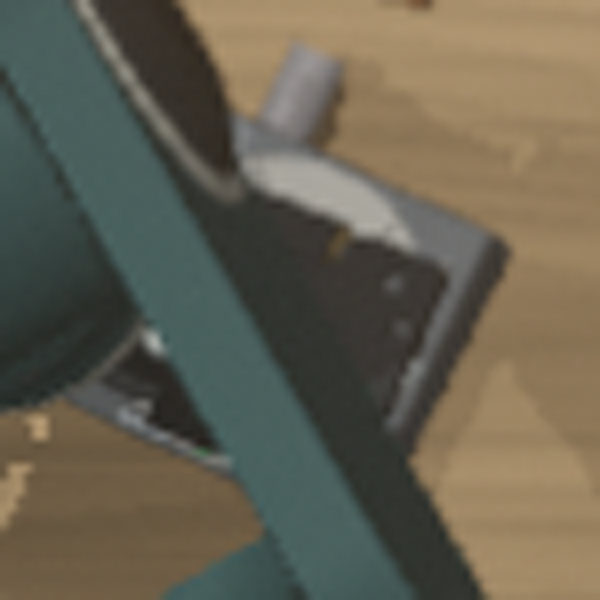

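```bash
python3 - <<'E'
from h import *
import pickle
p,q,c=pickle.load(open("w3.pkl","rb"));T=wristT(c,p,R.from_quat(q));f=c["frame"].astype(int)
b,g,r=f[...,0],f[...,1],f[...,2]
W=np.zeros(b.shape,bool);W[150:300,260:410]=1
def mp(m):
    v,u=np.nonzero(m);return u.mean(),v.mean(),u,v
gu,gv,_,_=mp(W&(g>r+40)&(g>b+20));G=unproj(c,(gu,gv),plane=50,T=T)
ru,rv,u,v=mp(W&(r>150)&(g<80)&(b<80));print(gu,gv,ru,rv,u.min(),u.max(),v.min(),v.max())
vx,vy,x0,y0=cv2.fitLine(np.column_stack([u,v]).astype(np.float32),2,0,.01,.01).ravel()
s=np.sign(vy)
A=unproj(c,(x0-s*15*vx,y0-s*15*vy),plane=86,T=T);B=unproj(c,(x0+s*15*vx,y0+s*15*vy),plane=86,T=T)
D=f.max(2);K=(W&(D<60)).astype(np.uint8);n,l,st,ce=cv2.connectedComponentsWithStats(K);i=l[235,305]
ct,_=cv2.findContours((l==i).astype(np.uint8),0,2);e=cv2.fitEllipse(cv2.convexHull(max(ct,key=cv2.contourArea)));C=unproj(c,e[0],plane=57,T=T)
Rr=unproj(c,(ru,rv),plane=86,T=T)
print(e,C,ang(B-A),ang(G[:2]-C[:2]),ang(Rr[:2]-C[:2]),ang(G[:2]-[439.5,308.7]),"gripbar",ang(R.from_quat(q).as_matrix()[:,2])-90+360)
# plan driver grasp
D0=np.array([621.5,-62,95]);rd=np.array([582-622,84+62,0.]);rd/=np.linalg.norm(rd);print("row",ang(rd))
E
```

```text
328.3636363636364 284.84090909090907 330.5 262.0 329 332 246 278
((330.5284118652344, 233.56314086914062), (74.38691711425781, 83.13054656982422), 2.609612226486206) [437.33598576 308.77012062  57.        ] 157.73480566513243 155.74575291542607 158.16707690710757 156.73535797457598 gripbar 157.92173101557
row 105.32151007486479
```

```bash
cat >> h.py <<'E'
dp=np.array([np.cos(np.radians(195.3)),np.sin(np.radians(195.3)),0])
tg=dp*np.sin(np.pi/4)+np.array([0,0,-np.cos(np.pi/4)])
zg=np.array([np.cos(np.radians(-74.7)),np.sin(np.radians(-74.7)),0])
Rgr=rot(tg,zg); Gp=np.array([622,-63,140.])
E
python3 - <<'E'
from h import *
print(Rgr.as_matrix().round(2))
pre=Gp-tg*123;print(pre)
print(rows([570,130,340],Rgr)); print(rows(pre+[0,0,60],Rgr))
E
```

```text
[[-0.68 -0.68  0.26]
 [-0.19 -0.19 -0.96]
 [ 0.71 -0.71  0.  ]]
[705.89154625 -40.04986997 226.97413409]
(array([-18.76, -15.42,  11.58]), array([ 14.73, -35.39, -43.46]))
(array([-37.74, -10.11,  22.24]), array([ 14.73, -35.39, -43.46]))
```

```bash
python3 -m pendant '[[-3,-4,2,0,0,0],[-6,-8,4,1.7,-4,-5],[-9,-12,6,3.4,-8,-10],[-12,-15,8,5.1,-12.3,-15],[-15.5,-15.4,10,6.8,-16.5,-20],[-18.8,-15.4,11.6,8.5,-20.5,-25],[-22,-14.5,13.5,10.2,-24.5,-30],[-25,-13.5,15.5,11.9,-28.6,-35],[-28,-12.5,17.5,13.6,-32.7,-40],[-31,-12,19,14.7,-35.4,-43.5],[-34,-11,21,14.7,-35.4,-43.5],[-37.7,-10.1,22.2,14.7,-35.4,-43.5],[-37.7,-10.1,22.2,14.7,-35.4,-43.5],[-37.7,-10.1,22.2,14.7,-35.4,-43.5],[-37.7,-10.1,22.2,14.7,-35.4,-43.5]]' 4.6
python3 - <<'E'
from h import *
import pickle
p,Rg,s=pose();print(s["joint_positions"]);pre=Gp-tg*123;print(rows(pre,Rgr))
c=imaging.camera("wrist");cv2.imwrite("pics/w4.png",c["frame"])
pickle.dump((p,Rg.as_quat(),c),open("w4.pkl","wb"))
for q in("driver","driver_cap","spare_red"): print(q,[(np.round(d["position"]),round(d["p"],2)) for d in tip_of(q,c)[:3]])
t=imaging.camera("top")
cv2.imwrite("pics/t4.png",t["frame"])
E
```

```text
time: 8.62
ee_pos: [705.4, -39.4, 284.1]
tool_rot: [0.357, -0.611, 0.683, 0.183]
contact_force: [-0.6, 1.4, 0.6]
finger_gap: 46.2
[-0.01400426  0.63391521  0.84882743 -0.29711428  2.40680106  1.1464919 ]
(array([-4.08,  4.  ,  0.08]), array([0.04, 0.03, 0.27]))
driver [(array([620., -69.,  96.]), 0.89), (array([ 590., -172.,   80.]), 0.67), (array([ 377., -342.,  120.]), 0.27)]
driver_cap [(array([619., -63., 190.]), 0.83), (array([ 587., -170.,  176.]), 0.64)]
spare_red [(array([602.,   6.,  93.]), 0.77)]
```

View pics/w4.png

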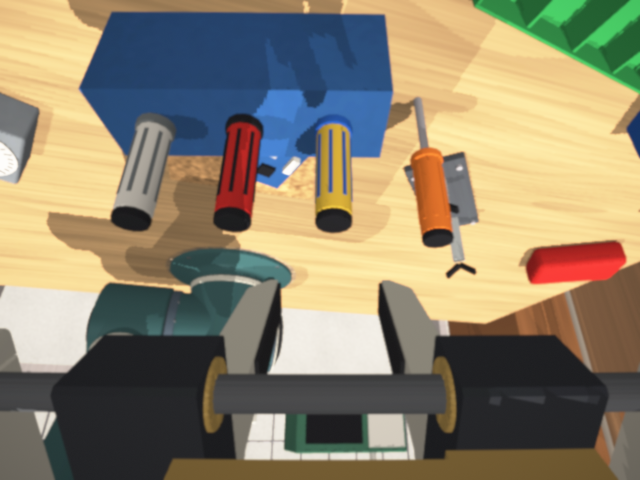

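View pics/t4.png

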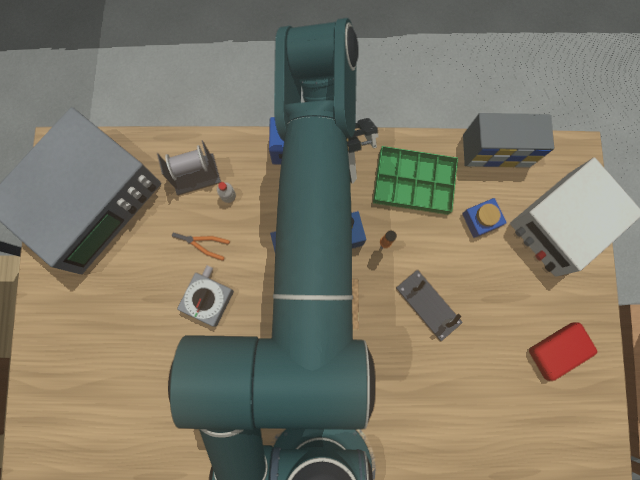

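```bash
python3 - <<'E'
from h import *
import pickle
p,q,c=pickle.load(open("w4.pkl","rb"));Rg=R.from_quat(q);T=wristT(c,p,Rg)
for uv,z in(((333.5,219),190),((334,125),99),((240,217),190),((132,217),190)):
    P=unproj(c,uv,plane=z,T=T);print(P.round(1),Rg.inv().apply(P-p).round(1))
d=c["depth"];print(d[219,334],d[170,334])
# table check
print(unproj(c,(560,150),plane=0,T=T), d[150,560],unproj(c,(560,150),z=d[150,560],T=T))
P=unproj(c,(334,219),z=d[219,334],T=T);print(P)
E
```

```text
[627.7 -64.4 190. ] [ -9.4 124.2   3.7]
[626.  -65.8  99. ] [-72.7 189.7   4.6]
[612.9   0.8 190. ] [-11.5 122.2 -63.1]
[592.4  75.9 190. ] [ -11.6  122.2 -140.9]
275.33417 290.92743
[ 558.72635027 -393.38537447    0.        ] 497.6709 [ 560.58980075 -390.94296788    2.01304129]
[629.80316225 -64.16807638 191.18801001]
```

```bash
python3 -m pendant '[[-2,1,0.2,0,0,0],[-4.2,3,0.28,0,0,0.2],[-4.2,6,0.28,0,0,0.2],[-4.2,9,0.28,0,0,0.2],[-4.2,11.5,0.28,0,0,0.2],[-4.2,14,0.28,0,0,0.2],[-4.2,15.5,0.28,0,0,0.2],[-4.2,15.9,0.28,0,0,0.2],[-4.2,15.9,0.28,0,0,0.2],[-4.2,15.9,0.28,0,0,0.2]]' 4.6
python3 - <<'E'
from h import *
p,Rg,s=pose();print(p+Rg.apply([0,3,0]))
c=imaging.camera("wrist");cv2.imwrite("pics/w5.png",c["frame"])
c=imaging.camera("side");cv2.imwrite("pics/s5.png",cv2.resize(c["frame"][120:340,220:520],(800,587)))
E
```

```text
time: 9.7
ee_pos: [626.7, -63.8, 144.5]
tool_rot: [0.355, -0.612, 0.684, 0.18]
contact_force: [0.4, -0.0, 0.7]
finger_gap: 45.8
[624.64237611 -64.33229195 142.41279503]
```

View pics/w5.png

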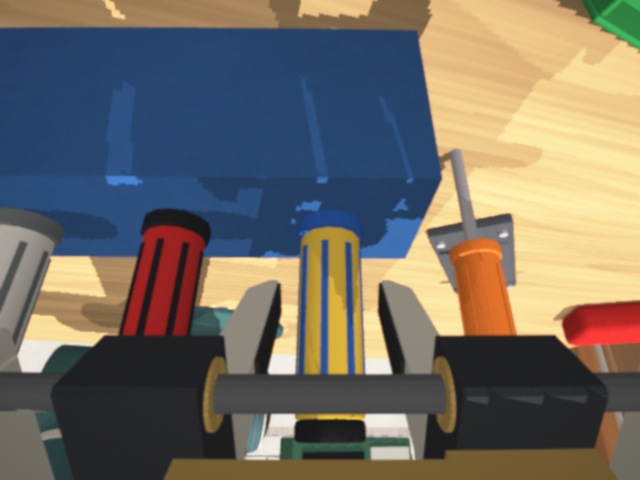

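View pics/s5.png

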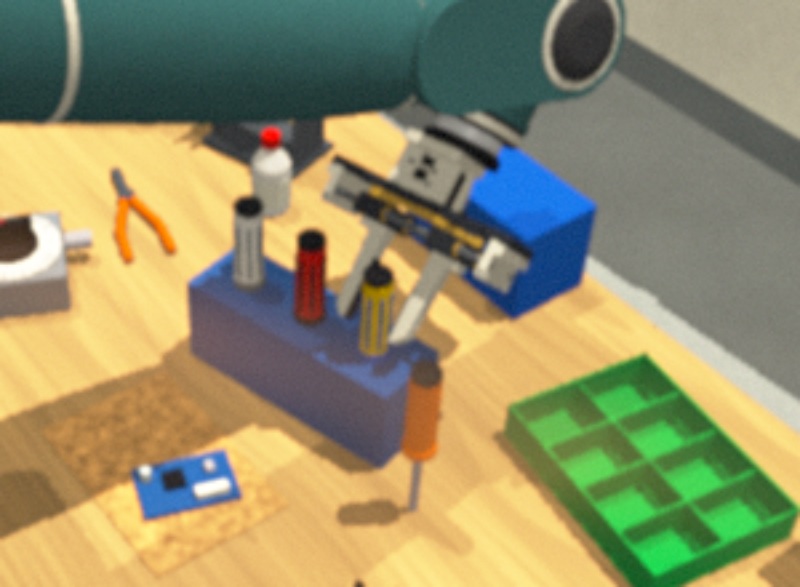

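```bash
python3 -m pendant '[[0,0,0,0,0,0],[0,0,0,0,0,0],[0,0,0,0,0,0],[0,0,0,0,0,0],[0,0,0,0,0,0],[0,0,0,0,0,0],[0,0,0,0,0,0]]' 2
python3 - <<'E'
from h import *
p,Rg,s=pose();print(Rg.inv().apply([0,0,10]),s["contact_force"],s["ft_torque"])
c=imaging.camera("wrist");cv2.imwrite("pics/w6.png",c["frame"])
E
```

```text
time: 10.38
ee_pos: [626.2, -64.1, 143.9]
tool_rot: [0.355, -0.612, 0.684, 0.181]
contact_force: [0.3, -1.2, 1.9]
finger_gap: 27.3
[ 7.06183507e+00 -7.08028848e+00 -7.51720325e-04] [ 0.32205625 -1.1708297   1.88786897] [ 0.00495106 -0.30380426  0.027173  ]
```

View pics/w6.png

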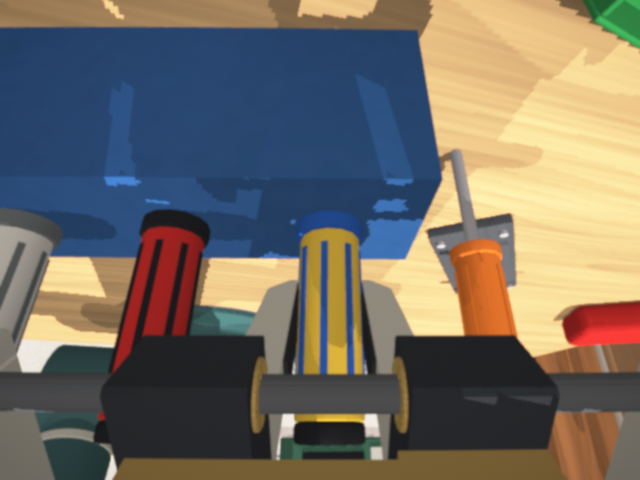

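```bash
python3 -m pendant '[[0.5,-0.5,0,0,0,0],[1.2,-1.2,0,0,0,0],[2,-2,0,0,0,0],[2.8,-2.8,0,0,0,0]]' 2
python3 -m pendant '[[1,-1,0,0,0,0],[2,-2,0,0,0,0],[3,-3,0,0,0,0],[4,-4,0,0,0,0],[5,-5,0,0,0,0],[6,-6,0,0,0,0],[7,-7,0,0,0,0],[8,-8,0,0,0,0],[9,-9,0,0,0,0],[9,-9,0,0,0,0]]' 2
python3 - <<'E'
from h import *
import pickle
p,Rg,s=pose();print(s["joint_positions"])
c=imaging.camera("wrist");cv2.imwrite("pics/w7.png",c["frame"])
for q in("driver","driver_cap","driver_tip"): print(q,[(np.round(d["position"]),round(d["p"],2)) for d in tip_of(q,c)[:3]])
c=imaging.camera("side");cv2.imwrite("pics/s7.png",cv2.resize(c["frame"][120:420,220:520],(600,600)))
for q in("driver","driver_cap","driver_tip","rest_tip","rest_cap"): print(q,[(np.round(d["position"]),round(d["p"],2)) for d in tip_of(q,c)[:3]])
E
```

```text
time: 10.77
ee_pos: [626.1, -64.1, 184.8]
tool_rot: [0.355, -0.612, 0.684, 0.181]
contact_force: [-0.9, -0.2, -1.1]
finger_gap: 27.4
time: 11.6
ee_pos: [626.2, -64.1, 314.1]
tool_rot: [0.354, -0.612, 0.684, 0.18]
contact_force: [0.1, -0.1, -1.5]
finger_gap: 27.1
[-0.04577389  0.43085254  1.07675161 -0.31514956  2.36473562  1.11731449]
driver [(array([619., -71., 266.]), 0.76), (array([ 590., -172.,   81.]), 0.75)]
driver_cap [(array([ 589., -172.,  176.]), 0.96), (array([622., -63., 359.]), 0.83), (array([620., -67., 265.]), 0.19)]
driver_tip [(array([ 591., -169.,    0.]), 0.93), (array([626., -67., 180.]), 0.89)]
driver [(array([622., -64., 261.]), 0.94), (array([ 585., -169.,   78.]), 0.76)]
driver_cap [(array([620., -67., 352.]), 0.83), (array([ 593., -169.,  174.]), 0.64)]
driver_tip [(array([623., -66., 179.]), 0.91), (array([ 591., -169.,   -2.]), 0.57)]
rest_tip [(array([ 495., -241.,   44.]), 0.88), (array([737., 264.,  -3.]), 0.64)]
rest_cap [(array([ 366., -340.,  115.]), 0.97)]
```

View pics/w7.png

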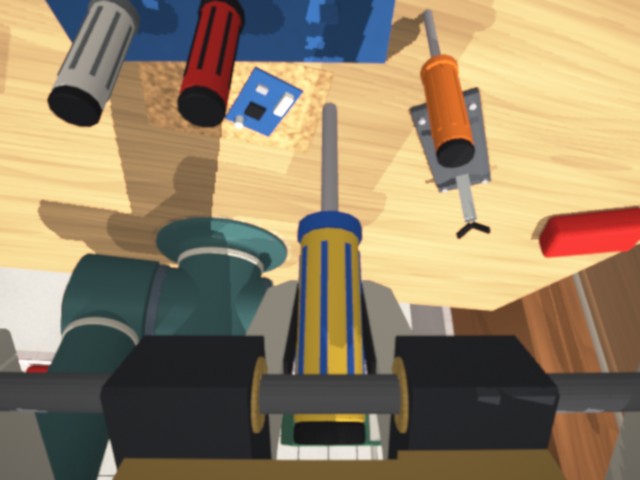

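View pics/s7.png

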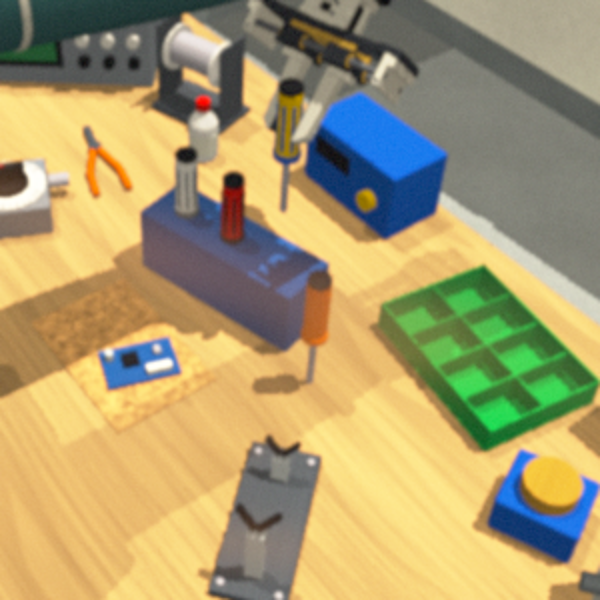

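```bash
python3 - <<'E'
from h import *
import pickle
c=pickle.load(open("p0.pkl","rb"))["top"]
cv2.imwrite("pics/r0.png",cv2.resize(c["frame"][262:347,387:472],(680,680),interpolation=2))
d=c["depth"]
pts=[]
for v in range(262,347):
    for u in range(387,472):
        if d[v,u]>0: pts.append((*unproj(c,(u,v),z=d[v,u]),u,v))
pts=np.array(pts)
b=pts[(pts[:,2]>7)&(pts[:,2]<18)]
r=cv2.minAreaRect(b[:,:2].astype(np.float32));print(r)
h=pts[pts[:,2]>25];print(h.round(0))
E
```

```text
((436.9451599121094, -299.65911865234375), (216.5423583984375, 221.44268798828125), 5.812727928161621)
[[ 489. -271.   68.  422.  280.]
 [ 489. -274.   66.  423.  280.]
 [ 486. -268.   66.  421.  281.]
 [ 486. -273.   68.  423.  281.]
 [ 486. -275.   72.  424.  281.]
 [ 484. -269.   62.  421.  282.]
 [ 484. -272.   63.  422.  282.]
 [ 484. -274.   63.  423.  282.]
 [ 483. -275.   72.  424.  282.]
 [ 483. -278.   70.  425.  282.]
 [ 482. -267.   57.  420.  283.]
 [ 481. -269.   63.  421.  283.]
 [ 481. -271.   66.  422.  283.]
 [ 481. -274.   65.  423.  283.]
 [ 481. -276.   69.  424.  283.]
 [ 479. -265.   58.  419.  284.]
 [ 479. -267.   57.  420.  284.]
 [ 479. -270.   58.  421.  284.]
 [ 479. -271.   63.  422.  284.]
 [ 478. -273.   66.  423.  284.]
 [ 479. -278.   60.  424.  284.]
 [ 479. -265.   30.  417.  285.]
 [ 478. -264.   46.  418.  285.]
 [ 477. -265.   57.  419.  285.]
 [ 477. -268.   56.  420.  285.]
 [ 476. -269.   64.  421.  285.]
 [ 476. -272.   61.  422.  285.]
 [ 476. -274.   65.  423.  285.]
 [ 476. -261.   35.  416.  286.]
 [ 474. -259.   58.  417.  286.]
 [ 474.
[... 4441 characters left out ...]
 324.]
 [ 373. -336.  106.  452.  324.]
 [ 373. -340.   98.  453.  324.]
 [ 373. -342.  101.  454.  324.]
 [ 371. -334.   34.  444.  325.]
 [ 371. -334.   44.  445.  325.]
 [ 370. -319.  111.  446.  325.]
 [ 370. -321.  111.  447.  325.]
 [ 370. -322.  117.  448.  325.]
 [ 370. -325.  114.  449.  325.]
 [ 370. -329.  111.  450.  325.]
 [ 370. -332.  107.  451.  325.]
 [ 370. -335.  107.  452.  325.]
 [ 370. -340.   99.  453.  325.]
 [ 369. -337.   32.  445.  326.]
 [ 368. -336.   46.  446.  326.]
 [ 368. -321.  109.  447.  326.]
 [ 368. -323.  113.  448.  326.]
 [ 368. -325.  116.  449.  326.]
 [ 368. -331.  104.  450.  326.]
 [ 368. -339.   83.  451.  326.]
 [ 365. -324.  111.  448.  327.]]
```

View pics/r0.png

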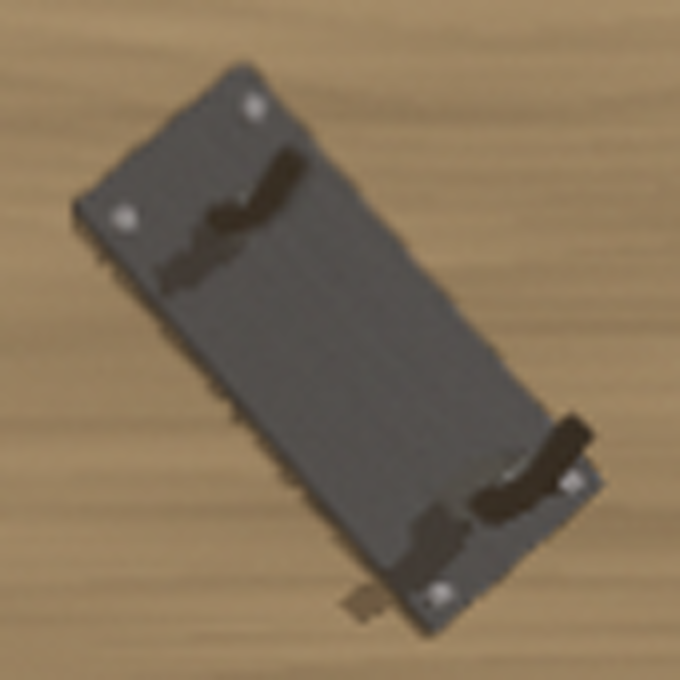

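```bash
python3 - <<'E'
from h import *
import pickle
c=pickle.load(open("p0.pkl","rb"))["top"]
f=lambda u,v:(387+(u+.5)/8-.5,262+(v+.5)/8-.5)
S=np.array([unproj(c,f(*q),plane=13) for q in((254,106),(124,217),(572,481),(440,594))])
C=S.mean(0);x=(S[2:].mean(0)-S[:2].mean(0))[:2];print(C,ang(x)+360,np.linalg.norm(x))
K=np.array([unproj(c,f(*q),plane=12) for q in((245,68),(78,205),(600,488),(432,633))])
y=(K[2:].mean(0)-K[:2].mean(0))[:2];print(K.mean(0),ang(y)+360,np.linalg.norm(y))
H=[unproj(c,f(*q),plane=113) for q in((584,433),(482,505))];L=[unproj(c,f(*q),plane=69) for q in((293,160),(215,215))]
print(np.mean(H,0),np.mean(L,0),H,L)
for tip,cap in(((496.7,-241.7),(369.7,-340.3)),):
    tip=np.array(tip);cap=np.array(cap);e=(cap-tip)/np.linalg.norm(cap-tip);print(ang(e)+360,(tip+cap)/2,tip+e*35*np.cos(np.radians(25)),tip+e*162*np.cos(np.radians(25)))
E
```

```text
[ 425.44679024 -302.68213089   13.        ] 219.31639099740158 165.86268840353225
[ 425.96916733 -299.89296146   12.        ] 219.0820211396288 186.54709182194688
[ 382.24491839 -336.94217404  113.        ] [ 475.43923513 -260.25317199   69.        ] [array([ 393.4338649 , -353.76122708,  113.        ]), array([ 371.05597187, -320.12312101,  113.        ])] [array([ 484.51522039, -273.52283861,   69.        ]), array([ 466.36324986, -246.98350538,   69.        ])]
217.82497643751367 [ 433.2 -291. ] [ 471.64415008 -261.15280946] [ 380.72720896 -331.73871808]
```

```bash
cat >> h.py <<'E'
dd=np.array([np.cos(np.radians(219)),np.sin(np.radians(219)),0]);c25,s25=np.cos(np.radians(25)),np.sin(np.radians(25))
TIP=np.array([498,-242.7,45.]);U=dd*c25+np.array([0,0,s25])
zf=np.array([np.cos(np.radians(309)),np.sin(np.radians(309)),0])
E
python3 - <<'E'
from h import *
import pickle
p,Rg,s=pose();o=np.array([622.8,-64.8,265.2])
ot=Rg.inv().apply(o-p);ut=Rg.inv().apply([0,0,1.]);print(ot,ut)
tf=-dd*np.sin(np.radians(20))+np.array([0,0,-np.cos(np.radians(20))])
Rn=rot(tf,zf)
Rf=Rn*rot(Rg.inv().as_matrix()[:,2]*0+[0,1,0],[0,0,1])  # identity helper
# correct so that axis exactly U: rotate
a=Rn.apply(ut);v=np.cross(a,U);Rf=R.from_rotvec(v/np.linalg.norm(v)*np.arcsin(np.linalg.norm(v)))*Rn if np.linalg.norm(v)>1e-6 else Rn
print("dev",np.degrees(np.linalg.norm(v)))
tcp=TIP+80*U-Rf.apply(ot);print("final tcp",tcp)
pickle.dump((Rf.as_quat(),tcp,ot,ut),open("fin.pkl","wb"))
r=rows(tcp+[0,0,200],Rf);print("hover200",r); print("hover 60",rows(tcp+[0,0,60],Rf));print("up",rows(p+[0,0,60],Rg))
E
```

```text
[-29.5443725   34.13609119  -0.19402417] [ 7.06784779e-01 -7.07428521e-01 -4.04155243e-04]
dev 0.03487723808325281
final tcp [ 411.1301962  -313.31886021  100.76413457]
hover200 (array([18.65, 19.96, 18.36]), array([  5.42, -24.43,  64.02]))
hover 60 (array([ 8.75, 29.86, 18.37]), array([  5.42, -24.43,  64.02]))
up (array([ 4.24, -4.24, -0.  ]), array([0., 0., 0.]))
```

```bash
python3 -m pendant '[[2,-2,0,0,0,0],[4.2,-4.2,0,0,0,0],[6,-1.8,1.8,0.54,-2.44,6.4],[7.1,0.6,3.7,1.1,-4.9,12.8],[8.6,3,5.5,1.6,-7.3,19.2],[10,5.4,7.3,2.2,-9.8,25.6],[11.4,7.9,9.2,2.7,-12.2,32],[12.9,10.3,11,3.3,-14.7,38.4],[14.3,12.7,12.9,3.8,-17.1,44.8],[15.8,15.1,14.7,4.3,-19.5,51.2],[17.2,17.5,16.5,4.9,-22,57.6],[18.6,20,18.4,5.4,-24.4,64],[18.6,20,18.4,5.4,-24.4,64],[18.6,20,18.4,5.4,-24.4,64]]' 2
python3 - <<'E'
from h import *
import pickle
q,tcp,ot,ut=pickle.load(open("fin.pkl","rb"));Rf=R.from_quat(q)
p,Rg,s=pose();print(s["joint_positions"],rows(tcp+[0,0,60],Rf))
c=imaging.camera("wrist");cv2.imwrite("pics/w8.png",c["frame"])
c=imaging.camera("side");cv2.imwrite("pics/s8.png",c["frame"])
E
```

```text
time: 13.27
ee_pos: [408.7, -315.7, 299.4]
tool_rot: [-0.114, 0.698, -0.616, 0.347]
contact_force: [0.7, 0.1, -1.4]
finger_gap: 27.2
[-0.89586627 -0.27126901  1.7400241   0.35261349  1.66767419  0.03445671] (array([ 4.45, 13.14, -0.03]), array([-0.07, -0.28, -0.08]))
```

View pics/w8.png

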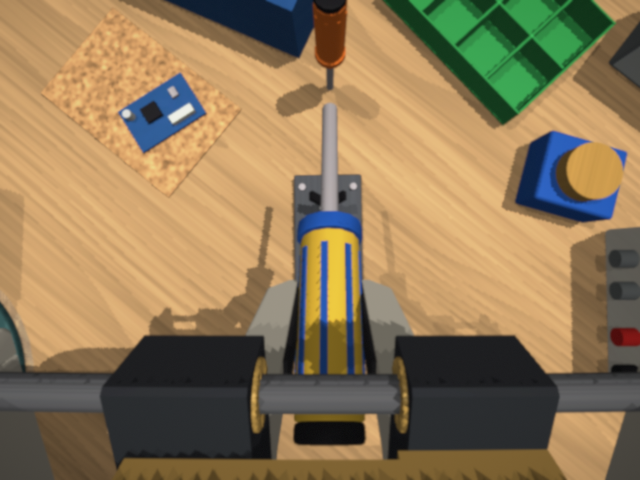

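View pics/s8.png

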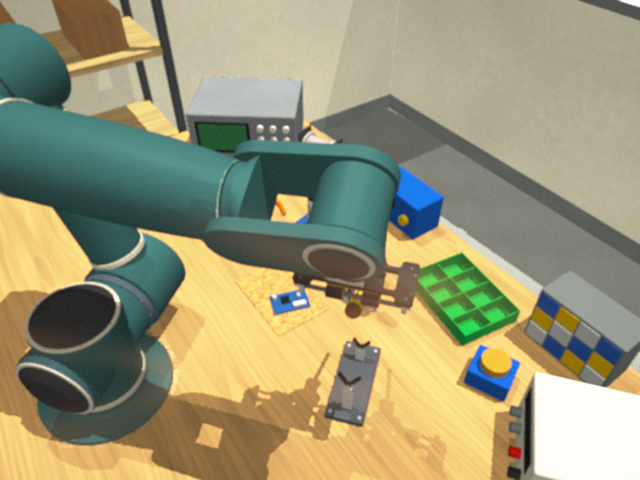

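```bash
python3 -m pendant '[[1,3,0,0,-0.2,0],[2,6,0,0,-0.3,0],[3,9,0,0,-0.3,0],[4,11.5,0,0,-0.3,0],[4.7,13.5,0,-0.1,-0.3,-0.1],[5.1,15,0,-0.1,-0.3,-0.1],[5.1,15,0,-0.1,-0.3,-0.1],[5.1,15,0,-0.1,-0.3,-0.1]]' 2
python3 - <<'E'
from h import *
import pickle
q,tcp,ot,ut=pickle.load(open("fin.pkl","rb"));Rf=R.from_quat(q)
p,Rg,s=pose();print(s["contact_force"],rows(tcp,Rf),Rg.inv().apply([0,0,-1]))
c=imaging.camera("wrist");cv2.imwrite("pics/w9.png",c["frame"])
pickle.dump((p,Rg.as_quat(),c),open("w9.pkl","wb"))
print("exp tip",p+Rg.apply(ot)-80*Rg.apply(ut))
for qq in("driver","driver_tip","rest_tip","rest_cap"): print(qq,[(np.round(d["position"]),round(d["p"],2)) for d in tip_of(qq,c)[:3]])
c=imaging.camera("side");cv2.imwrite("pics/s9.png",cv2.resize(c["frame"][240:440,260:460],(600,600)))
for qq in("driver","driver_tip","driver_cap"): print(qq,[(np.round(d["position"]),round(d["p"],2)) for d in tip_of(qq,c)[:3]])
E
```

```text
time: 14.03
ee_pos: [414.8, -310.5, 142.2]
tool_rot: [-0.12, 0.697, -0.614, 0.35]
contact_force: [0.4, 0.7, -2.1]
finger_gap: 27.3
[ 0.39115658  0.6537611  -2.09036046] (array([ 1.85,  3.74, -0.01]), array([0.18, 0.37, 0.13])) [3.40380298e-01 9.40287436e-01 8.88592636e-04]
exp tip [ 501.04276931 -239.27746624   86.20049784]
driver [(array([ 446., -285.,  117.]), 0.58)]
driver_tip [(array([ 504., -240.,   79.]), 0.95), (array([ 590., -170.,   -4.]), 0.75)]
rest_tip [(array([ 499., -240.,   47.]), 0.82)]
rest_cap []
driver [(array([ 382., -341.,  158.]), 0.23)]
driver_tip []
driver_cap [(array([ 382., -340.,  160.]), 0.55)]
```

View pics/w9.png

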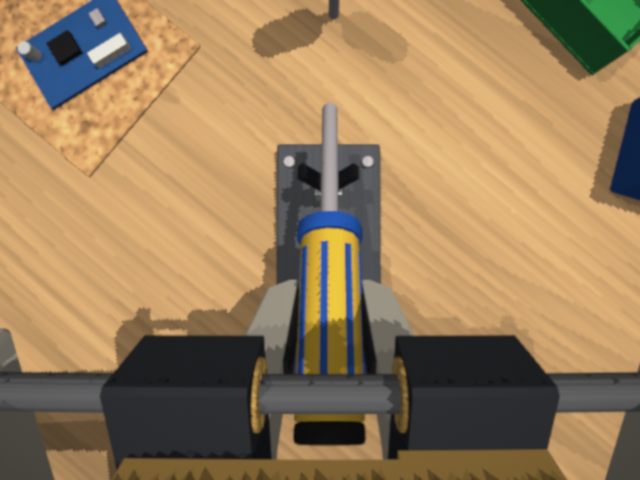

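View pics/s9.png

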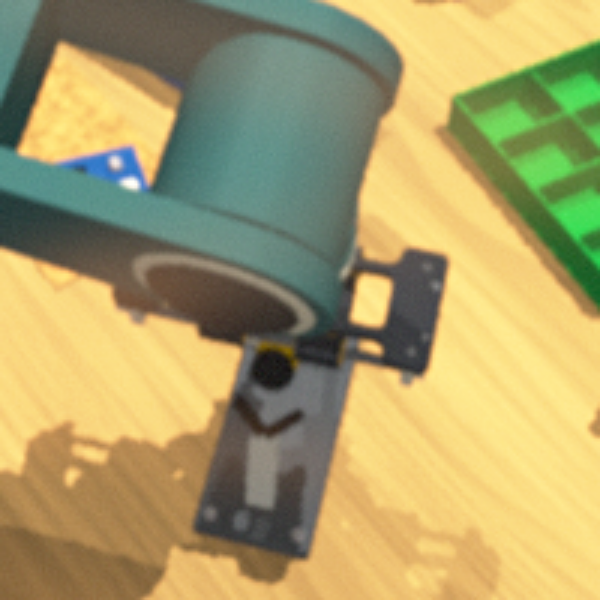

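```bash
python3 -m pendant '[[0.6,1,0,0.1,0.2,0.1],[1.1,1.9,0,0.2,0.4,0.1],[1.4,2.5,0,0.2,0.4,0.1],[1.5,2.8,0,0.2,0.4,0.1],[1.5,2.8,0,0.2,0.4,0.1],[1.5,2.8,0,0.2,0.4,0.1]]' 2
python3 -m pendant '[[0.03,0.1,0,0,0,0],[0.06,0.19,0,0,0,0],[0.1,0.28,0,0,0,0],[0.1,0.28,0,0,0,0],[0.1,0.28,0,0,0,0]]' 2
python3 -m pendant '[[0.03,0.1,0,0,0,0],[0.06,0.19,0,0,0,0],[0.06,0.19,0,0,0,0],[0.06,0.19,0,0,0,0]]' 2
python3 - <<'E'
from h import *
import pickle
q,tcp,ot,ut=pickle.load(open("fin.pkl","rb"));Rf=R.from_quat(q)
p,Rg,s=pose();print(s["contact_force"],s["ft_torque"],rows(tcp,Rf),"tip",p+Rg.apply(ot)-80*Rg.apply(ut),"cap",p+Rg.apply(ot)+95*Rg.apply(ut))
E
```

```text
time: 14.98
ee_pos: [410.4, -314.4, 110.4]
tool_rot: [-0.116, 0.697, -0.616, 0.348]
contact_force: [0.5, -0.7, -1.5]
finger_gap: 27.3
time: 15.4
ee_pos: [410.5, -314.4, 107.6]
tool_rot: [-0.116, 0.697, -0.616, 0.348]
contact_force: [0.9, 1.0, -1.2]
finger_gap: 27.1
time: 15.73
ee_pos: [410.6, -314.2, 105.6]
tool_rot: [-0.116, 0.697, -0.616, 0.348]
contact_force: [0.6, 1.9, -0.3]
finger_gap: 27.3
[ 0.57997198  1.94128187 -0.27725228] [0.10813302 0.23884814 0.11831388] (array([ 0.07,  0.49, -0.04]), array([-0.11, -0.12, -0.02])) tip [ 497.6952285  -243.8802636    49.88160237] cap [ 374.10589192 -343.31870904  123.79148975]
```

```bash
python3 -m pendant '[[0.03,0.09,0,0,0,0],[0.03,0.09,0,0,0,0],[0.03,0.09,0,0,0,0]]' 2
python3 -m pendant '[[0.03,0.09,0,0,0,0],[0.03,0.09,0,0,0,0],[0.03,0.09,0,0,0,0]]' 2
python3 - <<'E'
from h import *
for i in range(3):
    c=imaging.camera("wrist");s=status.read_state();print(s["contact_force"].round(2),s["ft_torque"].round(2))
cv2.imwrite("pics/w10.png",c["frame"])
c=imaging.camera("side");cv2.imwrite("pics/s10.png",cv2.resize(c["frame"][300:440,290:430],(600,600),interpolation=2))
E
```

```text
time: 15.98
ee_pos: [410.6, -314.1, 105.1]
tool_rot: [-0.116, 0.697, -0.616, 0.348]
contact_force: [-3.1, 4.3, 6.6]
finger_gap: 27.6
time: 16.23
ee_pos: [410.7, -313.9, 104.8]
tool_rot: [-0.116, 0.697, -0.616, 0.348]
contact_force: [-7.2, 8.3, 13.5]
finger_gap: 27.2
[-6.66  8.56 13.55] [1.71 0.66 0.7 ]
[-6.45  7.61 12.51] [1.73 0.71 0.65]
[-7.62  7.98 13.47] [1.68 0.69 0.71]
```

View pics/w10.png

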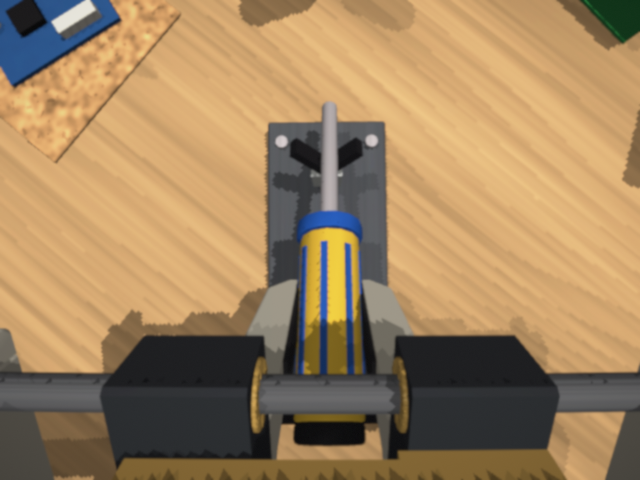

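View pics/s10.png

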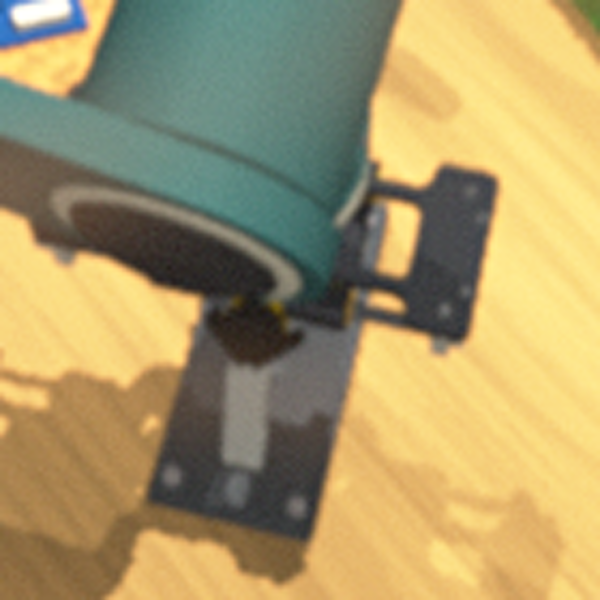

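```bash
python3 -m pendant '[[-0.08,-0.22,0,0,0,0],[-0.1,-0.28,-0.15,0,0,0],[-0.1,-0.28,-0.3,0,0,0],[-0.1,-0.28,-0.35,0,0,0],[-0.1,-0.28,-0.35,0,0,0]]' 2
python3 -m pendant '[[0.03,0.09,0,0,0,0],[0.03,0.09,0,0,0,0],[0.07,0.18,0,0,0,0],[0.07,0.18,0,0,0,0],[0.07,0.18,0,0,0,0]]' 2
python3 -m pendant '[[0.03,0.09,0,0,0,0],[0.03,0.09,0,0,0,0],[0.03,0.09,0,0,0,0]]' 2
```

```text
time: 16.85
ee_pos: [408.5, -311.7, 106.7]
tool_rot: [-0.116, 0.697, -0.616, 0.348]
contact_force: [1.0, -1.5, -0.3]
finger_gap: 27.5
time: 17.27
ee_pos: [409.0, -312.1, 105.6]
tool_rot: [-0.115, 0.697, -0.617, 0.348]
contact_force: [4.2, -3.5, 6.2]
finger_gap: 27.3
time: 17.52
ee_pos: [409.3, -312.3, 105.1]
tool_rot: [-0.115, 0.696, -0.617, 0.348]
contact_force: [6.0, -3.2, 7.5]
finger_gap: 27.2
```

```bash
python3 -m pendant '[[-0.03,-0.09,0,0,0,0],[-0.05,-0.14,0.1,0,0,0],[-0.05,-0.14,0.18,0,0,0],[-0.05,-0.14,0.18,0,0,0]]' 2
python3 -m pendant '[[0.03,0.09,0,0,0,0],[0.03,0.09,0,0,0,0],[0.07,0.18,0,0,0,0],[0.07,0.18,0,0,0,0],[0.07,0.18,0,0,0,0]]' 2
python3 - <<'E'
from h import *
import pickle
q,tcp,ot,ut=pickle.load(open("fin.pkl","rb"))
p,Rg,s=pose();print(s["contact_force"],s["ft_torque"],"tip",p+Rg.apply(ot)-80*Rg.apply(ut),"cap",p+Rg.apply(ot)+95*Rg.apply(ut))
E
```

```text
time: 17.85
ee_pos: [409.4, -312.9, 105.0]
tool_rot: [-0.116, 0.697, -0.616, 0.348]
contact_force: [1.4, -1.2, -0.1]
finger_gap: 27.6
time: 18.27
ee_pos: [409.9, -313.2, 104.1]
tool_rot: [-0.115, 0.697, -0.616, 0.348]
contact_force: [1.8, -0.8, 7.5]
finger_gap: 27.6
[ 1.81698945 -0.76128313  7.46381892] [ 0.13797234 -0.4113922   0.3144369 ] tip [ 497.05482609 -242.8950549    48.38931729] cap [ 373.3837246  -342.27802014  122.23703138]
```

```bash
python3 -m pendant '[[0,0,0,0,0,0],[0,0,0,0,0,0],[0,0,0,0,0,0],[0,0,0,0,0,0]]' 2
python3 - <<'E'
from h import *
c=imaging.camera("wrist");cv2.imwrite("pics/w11.png",c["frame"])
for qq in("driver_tip","rest_tip"): print(qq,[(np.round(d["position"]),round(d["p"],2)) for d in tip_of(qq,c)[:3]])
c=imaging.camera("side");cv2.imwrite("pics/s11.png",cv2.resize(c["frame"][300:440,290:430],(600,600),interpolation=2))
for qq in("driver_cap","rest_cap"): print(qq,[(np.round(d["position"]),round(d["p"],2)) for d in tip_of(qq,c)[:3]])
E
```

```text
time: 18.6
ee_pos: [409.9, -313.2, 104.1]
tool_rot: [-0.115, 0.697, -0.616, 0.348]
contact_force: [2.2, -0.8, 7.8]
finger_gap: 27.4
driver_tip [(array([ 503., -240.,   42.]), 0.58)]
rest_tip [(array([ 497., -242.,   47.]), 0.79)]
driver_cap [(array([ 589., -171.,  176.]), 0.64), (array([ 376., -340.,  118.]), 0.49)]
rest_cap [(array([ 370., -342.,  116.]), 0.84), (array([ 377., -339.,  117.]), 0.25)]
```

View pics/w11.png

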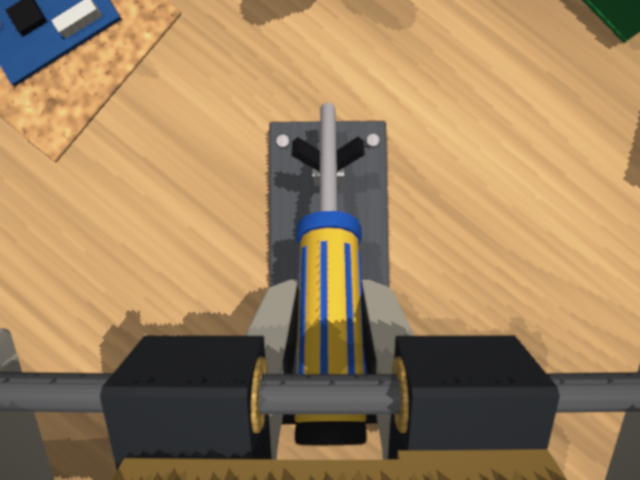

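View pics/s11.png

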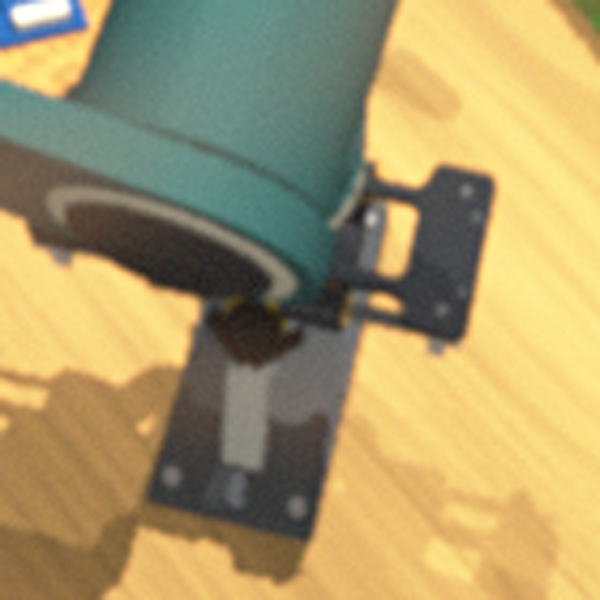

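```bash
python3 -m pendant '[[0,0,0,0,0,0],[0,0,0,0,0,0],[0,0,0,0,0,0],[0,0,0,0,0,0],[0,0,0,0,0,0]]' 4.8
python3 -m pendant '[[0,-1,0,0,0,0],[0,-3,0,0,0,0],[0,-6,0,0,0,0],[0,-9,0,0,0,0],[0,-12,0,0,0,0],[0,-15,0,0,0,0],[0,-15,0,0,0,0],[0,-15,0,0,0,0]]' 4.8
python3 - <<'E'
from h import *
c=imaging.camera("wrist");cv2.imwrite("pics/w12.png",c["frame"])
for qq in("driver_tip","rest_tip","driver_cap","rest_cap"): print(qq,[(np.round(d["position"]),round(d["p"],2)) for d in tip_of(qq,c)[:3]])
c=imaging.camera("side");cv2.imwrite("pics/s12.png",c["frame"])
for qq in("driver_tip","rest_tip","driver_cap","rest_cap"): print(qq,[(np.round(d["position"]),round(d["p"],2)) for d in tip_of(qq,c)[:3]])
E
```

```text
time: 19.32
ee_pos: [409.3, -312.9, 103.1]
tool_rot: [-0.116, 0.697, -0.616, 0.348]
contact_force: [-0.4, -0.0, 0.4]
finger_gap: 47.8
time: 19.98
ee_pos: [369.2, -345.9, 246.2]
tool_rot: [-0.115, 0.696, -0.617, 0.348]
contact_force: [0.9, -0.4, 0.1]
finger_gap: 47.8
driver_tip [(array([ 588., -167.,   -2.]), 0.69), (array([ 497., -242.,   42.]), 0.6)]
rest_tip [(array([ 498., -241.,   48.]), 0.55)]
driver_cap [(array([ 376., -340.,  119.]), 0.64)]
rest_cap [(array([ 374., -341.,  120.]), 0.77), (array([431., -30.,   2.]), 0.69)]
driver_tip [(array([ 593., -172.,    2.]), 0.57)]
rest_tip [(array([ 499., -243.,   45.]), 0.57)]
driver_cap [(array([ 590., -169.,  179.]), 0.65)]
rest_cap [(array([ 373., -341.,  118.]), 0.72)]
```

View pics/w12.png

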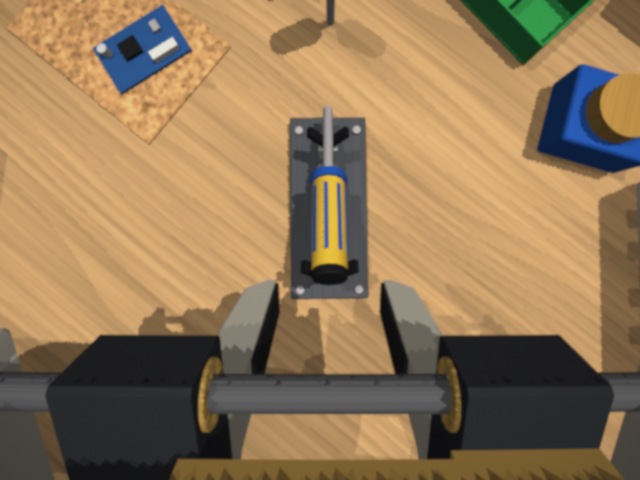

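View pics/s12.png

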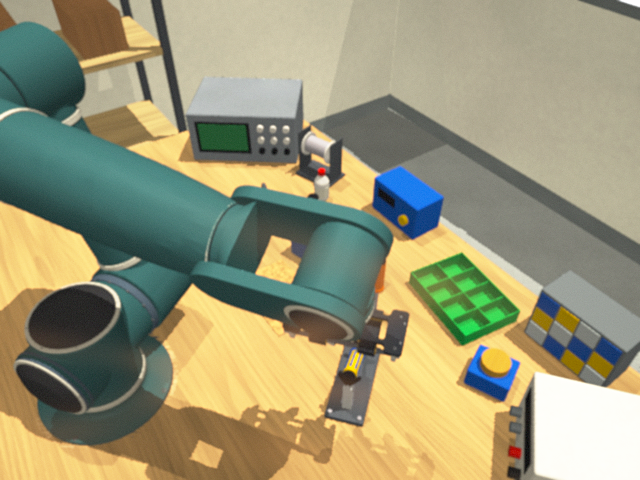

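```bash
python3 -m pendant '[[0,-3,0,0,0,0],[0,-6,0,0,0,0],[0,-9,0,0,0,0],[0,-9,0,0,0,0],[0,-9,0,0,0,0]]' -
python3 - <<'E'
from h import *
c=imaging.camera("top");f=c["frame"]
a=cv2.resize(f[262:332,172:242],(400,400),interpolation=2);b=cv2.resize(f[190:340,220:470],(400,240))
b=cv2.copyMakeBorder(b,0,160,0,0,cv2.BORDER_CONSTANT)
cv2.imwrite("pics/t13.png",np.hstack([a,b]))
E
```

```text
time: 20.9
ee_pos: [345.3, -364.9, 330.0]
tool_rot: [-0.115, 0.696, -0.617, 0.348]
contact_force: [0.0, 0.5, -0.3]
finger_gap: 48.4
```

View pics/t13.png

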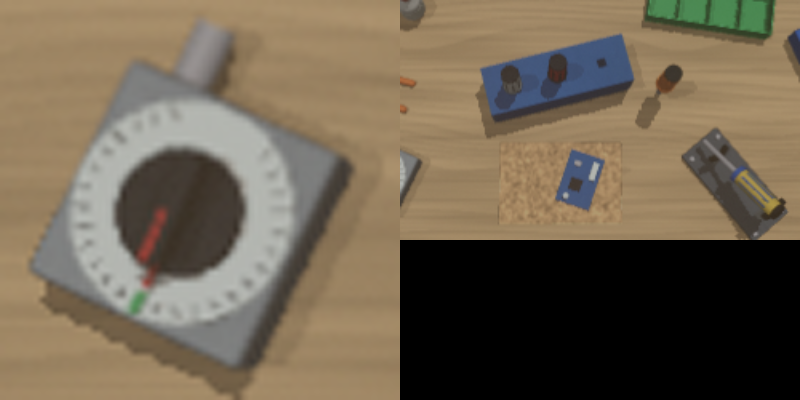

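```bash
python3 -c "
from bench import ticket;print(ticket.sign_off())"
```

```text
the job is handed in; nothing more can be done
None
```

The job is done and handed in at about 21 s of the 72 s allowed; sign-off gives no verdict.

- **Knob:** I turned it about 2.25 rad clockwise. In the last top picture the red pointer stands within about 1° of the green mark. A wrist-camera check straight after turning gave 1–2°. The limit is about 5.7°.
- **Driver:** I drew the yellow driver straight up and laid it in the rest while still holding it. The first two touches landed on the notch sides, so I backed off and re-centred each time. The highest wrist force was about 18 N, against a limit of 30 N on the rest. I let go with about 9 N on the rest.
- **Final checks:** The last wrist picture shows the shaft in the low notch and the handle in the high notch, with the cap just past it. The networks put both ends within about 6 mm of where they belong. While the driver was still held they had shown it about 6 mm towards the shaft end, which disagreed with my own estimate of 0–1 mm. The side camera could not find the driver after release because the arm was in the way.
- **Rest of the bench:** In the last top picture the block with the red and white drivers, the circuit board and the orange look-alike appear where they started. I did not measure them again, and that picture did not cover the bottle and barely covered the pliers. The gripper is clear of everything.

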